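# Fit a lacquered lantern shade on its lamp and hold it home

### The arm

A 6-joint arm with a two-finger parallel gripper is mounted at the origin on the work surface. World frame = base frame: x ahead of the robot, y to its left, z up, the work surface at z = 0. Lengths are in m, angles in rad, forces in N, time in s.
With the tool pointing down it reaches from about 0.325 to 0.925 m from the base axis. Payload 3.1 kg.
Tool frame: the origin (TCP) lies on the centre line of the jaws, within the pads' length; the fingertips stand arm.tips_ahead ahead of it and the grasp point (between the pads) lies 2 mm behind it (arm.tips_ahead is the distance from the TCP to the fingertips, in m); z points along the fingers, y is the line along which they close (so a half turn about z gives the same grasp; the last joint's range is limited). The gripper opens to 85 mm and grips with 20 to 120 N. Pads are 22 mm wide; open, the fingers measure 114 mm over their backs; the gripper's body (76 mm by 85 mm) begins 54 mm behind the grasp point. The pads swing forward as they close: fully open they stand 13 mm farther back than shut.
Start: joints at [-0.112, 0.217, 1.613, -0, 1.311, -0.112], TCP at [0.625, 0, 0.248] pointing down, gripper open.
Joint ranges: [-2.75, 2.75], [-0.78, 2.1], [0.31, 2.55], [-1.13, 4.27], [0.13, 2.63], [-2.58, 2.58]. Speed limits (rad/s): [2.79, 2.79, 3.14, 3.14, 3.14, 3.14].

### API

Orientations are given as a unit quaternion [x, y, z, w].
In Python, from plant import observe, vision, workorder, arm gives the robot as it stands.
- The arm moves only by the tool apply_moves, never from a script. Its argument "rows" is a list of rows, each a list of 7 numbers: the turn, a rotation vector about the world's x, y, z in degrees, then the shift along the world's x, y, z in mm, then the opening, from 0 (shut) to 1 (fully open). In form: [[wx, wy, wz, dx, dy, dz, hand], ...]. A call has 1 to 5 rows; each row is the pose to reach, as a shift and turn from the pose commanded when the call began; what a row does not reach only later rows make up. A row lasts 1/12 s, in which the tool goes at most 41.7 mm and 7.16 degrees, less where a joint would pass 70% of its speed; a pose out of reach is approached as far as the arm can. A call with a gripper value outside its range is refused whole. The fingers move at their own pace and stop on an object; "grip_force" is the grip in N (left out, the last holds). Time passes only in rows, so rows that repeat a pose let the fingers close. It gives the time, the measured TCP pose, the force, the opening and the grip force at its end, in the units of the state.
- observe(): the state, without advancing time (a new reading comes with each control period).
- vision.capture(name): name is "scene" or "side" or "wrist"; returns a dict with "img" (480x640x3 uint8, red, green, blue), "fx", "fy", "cx", "cy" (pixels), "k1" (the pictures are not rectified: a ray, as slopes to the right and down, at radius r is drawn at 1 + k1 r^2 times it, then the intrinsics apply), "extrinsics" (4x4, takes a point from camera to world coordinates); the wrist camera has in their place "T_tool_cam" (4x4, takes a point from camera to tool coordinates, whose origin is the TCP and whose axes are the flange's). Camera axes: x right, y up, looking along -z (the intrinsics and any distortion apply to the point x, -y, -z); pixel columns grow to the right and rows downward; lengths in m; the calibration is good to about 2 mm. A picture is of the moment at which its call begins: read the wrist's pose just before it. There is no depth.
- workorder.job_done(): hands the job in; it is judged then, once.
The state is a dict: "t": time; "joints": joint angles; "qvel": joint speeds; "effort": joint torques, N m; "tool_pos": TCP position; "ee_rot": TCP orientation; "force": force on the tool from outside, world axes, zero at the start; "ft_torque": the same for the moment, N m; "finger_gap": finger opening in m; "gripper_force": force on a finger pad.
Only numpy, scipy, OpenCV 4.12 (cv2) and the standard library are available. Lean on these libraries where they do the work, as an engineer would, in place of code of your own. Each camera call takes 0.05 s, during which the arm holds its last target. There are 200 camera calls.

### The job

Fit the red lantern shade on the lamp: pick it up by the brass knurled collar on its crown, set it over the spigot on top of the lamp, turn it by the collar as far as needed until the hidden keyways drop over the spigot's pins, then push it fully home against the sprung seat. Finish while still gripping the collar and holding the shade pushed home, so that a colleague can tighten its screw. The panels are freshly lacquered, so let nothing touch them; never force the shade, and leave the amber shade and the other things on the bench where they are.

Things in the scene. Friction and masses are not known exactly. Their poses are not given: they have to be found in the camera images.
- red_shade_collar (a point): Centre of the brass knurled collar on the crown of the red shade, on the shade's axis (z up). The collar to grip is round, 42 mm in diameter, from 13 mm above this point to 18 mm below it. Under it a plain brass skirt, 40 mm in diameter, runs down through the crown. The panels begin 33 mm below this point at the skirt (38 mm radius at 40 mm below); the rim's underside is 117 mm below.
- amber_shade_collar (a point): The same point on an identical shade with amber panels, which stays where it is. The two shades stand on the bench on either side of the lamp, either one on either side.
- spigot_top (a point): Centre of the top of the lamp's upright brass spigot, 150 mm above the bench; 22 mm in diameter, top edge chamfered 3 mm. Three steel pins 5 mm thick stand out level from it, 120 degrees apart, to a radius of 16 mm, their upper side 12 mm below this point. Which way they point differs each time and is not given; they do not turn. They can be seen from close above.
- seat (a joint): Travel of the sprung steel seat ring around the foot of the spigot (40 mm outside, its free top 22 mm below the spigot's top): 0 up and free, growing in metres as it is pressed down; 0.008 when the shade is fully home. The spring takes 4.5 N to start and 10 N at 0.008 (more than the shade's weight, so it lifts the shade again if let go).
- red_shade: The red lantern shade, 0.22 to 0.35 kg: a round dome of red panels with black iron ribs, 128 mm across, standing on an iron rim 104 mm across; origin at the rim's underside centre, z up. Inside its collar a blind bore, 24.4 mm wide, 30 mm deep, opens downward, its mouth 43 mm below the collar centre. Three keyways 9 mm wide, 120 degrees apart, run its full depth, unseen, directions not given.
- red_shade_panels: The lacquered panels of the red shade alone, without iron rim and brass collar; same origin as the shade.
- lamp: The lamp, fixed; origin under its foot's centre. Black foot 124 mm across, stem, white light ring 54 mm across ending 53 mm below the spigot's top. A shade that misses the pins stops with its collar centre 31 mm above the spigot's top; turned to within about 8 degrees of a match (at most 120 degrees, turning one way) it is free to drop 10 mm to the seat (21 mm above); fully home it stops hard at 13 mm.
- amber_shade: The amber shade; origin at the centre of its rim's underside.
- lacquer_jar: Open squat amber glass jar of lacquer, 72 mm diameter, 55 mm tall; origin at the centre of its underside. Stays put.
- jar_lid: Blue plastic jar lid lying open side up, 82 mm diameter, 14 mm tall; origin at the centre of its underside. Stays put.
- thinner_can: Plain metal can, 66 mm diameter, 105 mm tall; origin at the centre of its underside. Stays put.
- brush: Wooden lacquer brush lying on the bench, 170 mm long; origin under its middle, x along it. Stays put.
- cutter: Light blue knife lying on the bench, 160 mm long, 20 mm wide; origin under its handle, x along it. Stays put.
Things that resemble listed ones, but are neither listed nor needed, are in the scene too. Of the things that look like the lamp, the smallest one is meant.

How it is judged:
By the outcome, as a careful person would: the job done as asked, in the order asked, and still so for the second after the job is handed in, while the arm keeps its last pose, push and grip.
It also fails if it takes over 72 s, if anything falls off the work surface, if the arm or the gripper's body presses on something with over 40 N, if the wrist force passes 120 N, or if a joint passes its speed limit or range.

## Working session

There is one attempt and no reset: what is moved stays moved. The work goes in short steps, Python scripts to look and compute and a tool call to move; the robot and the scene stay as the last step left them, time stands still between calls to the robot, and variables do not carry over. Pictures are saved under pics/ and viewed, at most 10 in all, crops included, and the job is handed in when it is done.

Besides the shell and the picture viewer there is one more tool, called as name(argument=value, ...), one argument or row to a line, values as JSON. apply_moves: Moves the arm, as the interface text tells. Its arguments: {"type":"object","properties":{"rows":{"type":"array"},"grip_force":{"type":"number"}},"required":["rows"]}

```bash
mkdir -p pics
cat > h.py <<'E'
import numpy as np,cv2
from plant import observe,vision,workorder,arm
from scipy.spatial.transform import Rotation as R
def cap(name,fn=None):
    o=observe(); c=vision.capture(name)
    if name=='wrist':
        T=np.eye(4);T[:3,:3]=R.from_quat(o['ee_rot']).as_matrix();T[:3,3]=o['tool_pos'];c['extrinsics']=T@np.array(c['T_tool_cam'])
    if fn: cv2.imwrite('pics/'+fn,c['img'][:,:,::-1])
    c['img0']=c.pop('img');return c
def ray(c,u,v):
    x=(u-c['cx'])/c['fx'];y=(v-c['cy'])/c['fy'];a,b=x,y
    for _ in range(20):
        f=1+c['k1']*(a*a+b*b);a,b=x/f,y/f
    E=np.array(c['extrinsics']);return E[:3,3],E[:3,:3]@np.array([a,-b,-1.])
def onz(c,u,v,z):
    o,d=ray(c,u,v);return o+d*(z-o[2])/d[2]
def proj(c,p):
    E=np.array(c['extrinsics']);q=E[:3,:3].T@(np.asarray(p)-E[:3,3]);a,b=q[0]/-q[2],-q[1]/-q[2]
    f=1+c['k1']*(a*a+b*b);return np.array([c['cx']+c['fx']*a*f,c['cy']+c['fy']*b*f])
def tri(*obs):
    A=np.zeros((3,3));b=np.zeros(3)
    for c,u,v in obs:
        o,d=ray(c,u,v);d=d/np.linalg.norm(d);M=np.eye(3)-np.outer(d,d);A+=M;b+=M@o
    return np.linalg.solve(A,b)
E
python3 - <<'E'
from h import *
for n in('scene','side','wrist'):
    c=cap(n,n+'0.png');print(n,c['fx'],c['k1'],np.round(c['extrinsics'],3).tolist())
print(observe(),arm.tips_ahead)
import cv2
E
```

```text
scene 476.75035682199155 -0.035923061434299665 [[-0.744, -0.382, 0.548, 1.103], [0.668, -0.435, 0.604, 0.66], [0.008, 0.815, 0.579, 0.749], [0.0, 0.0, 0.0, 1.0]]
side 473.1707581699885 -0.019139061701518974 [[0.993, 0.094, -0.075, 0.419], [-0.12, 0.788, -0.604, -0.771], [0.003, 0.609, 0.793, 1.09], [0.0, 0.0, 0.0, 1.0]]
wrist 344.8769272167727 -0.009525330978600892 [[1.0, -0.001, 0.003, 0.625], [-0.0, 0.952, 0.306, 0.078], [-0.004, -0.306, 0.952, 0.373], [0.0, 0.0, 0.0, 1.0]]
{'t': 0.15, 'joints': array([-1.12196762e-01,  2.17628993e-01,  1.61461158e+00, -2.69913340e-05,
        1.31128804e+00, -1.12224828e-01]), 'qvel': array([-0.00110279, -0.00084176, -0.00615543, -0.00068714,  0.00056268,
        0.00136747]), 'effort': array([-7.99202871e-05, -3.97448480e+01, -3.04417098e+01, -1.00294717e-04,
        5.82056644e-03,  2.66571755e-05]), 'tool_pos': array([6.24389871e-01, 8.53979620e-05, 2.47214308e-01]), 'ee_rot': array([ 7.07094069e-01,  7.07118830e-01, -6.13711624e-04, -7.48671987e-04]), 'force': array([-0.60320683,  0.53907651, -0.35628447]), 'ft_torque': array([ 0.02168444, -0.02006512, -0.0066211 ]), 'gripper_force': 0.0, 'finger_gap': 0.08560254922369827} 0.017
```

View pics/scene0.png

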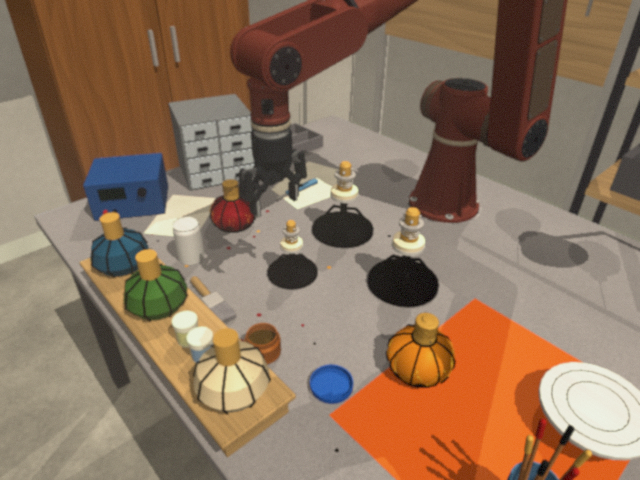

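View pics/side0.png

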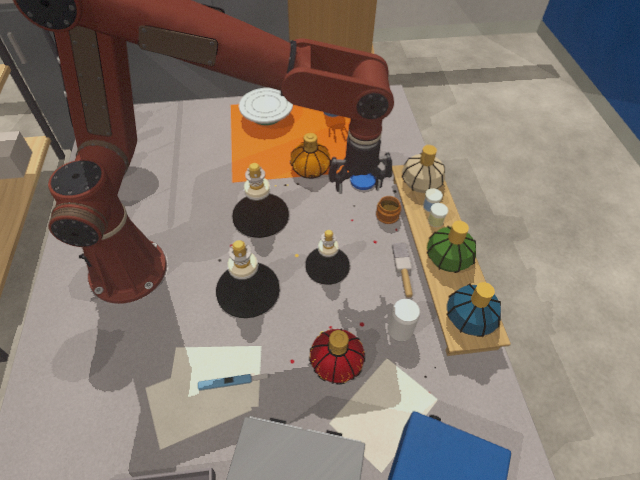

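The smallest lamp has its spigot top near scene (291,222) and side (329,233). The red shade's collar is near scene (231,190) and side (339,342). The can and brush are close to both.

Run:
```python
from h import *
s=cap('scene');d=cap('side')
print('red collar',tri((s,231.5,190),(d,339,342)), onz(s,231,182,.130),onz(d,339,335,.130))
print('spig',tri((s,291,222),(d,329,233)),onz(s,291,222,.15),onz(d,329,233,.15))
print('amber',onz(d,310,138,.13))
print('can top',onz(d,406,308,.105),'lampfoot',onz(d,328,265,.01))
big=[cv2.resize(s['img0'][160:280,190:330],None,fx=4,fy=4,interpolation=2),]
cv2.imwrite('pics/a.png',big[0][:,:,::-1])
b=cv2.resize(d['img0'][215:390,290:430],None,fx=3.4,fy=3.4,interpolation=2);cv2.imwrite('pics/b.png',b[:,:,::-1])
```

```text
red collar [ 0.52951897 -0.32690751  0.10625096] [ 0.52538903 -0.32658679  0.13      ] [ 0.53170616 -0.32255724  0.13      ]
spig [ 0.54543848 -0.05094415  0.14777583] [ 0.54540804 -0.04795859  0.15      ] [ 0.5467361 -0.0539115  0.15     ]
amber [0.54309694 0.32954577 0.13      ]
can top [ 0.7014584  -0.26168154  0.105     ] lampfoot [ 0.54750686 -0.05670782  0.01      ]
```

View pics/b.png

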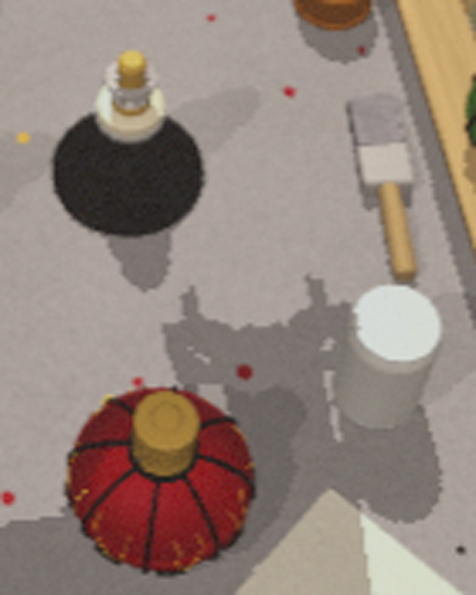

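apply_moves(
  rows=[
    [0,0,0,-26,-23,-12,1],
    [0,0,0,-53,-46,-25,1],
    [0,0,0,-79,-70,-38,1],
    [0,0,0,-79,-70,-38,1],
    [0,0,0,-79,-70,-38,1],
  ],
)

```text
t: 0.67
tool_pos: [0.5437, -0.0705, 0.2085]
ee_rot: [0.708, 0.706, -0.001, -0.002]
force: [1.0, 0.2, 0.3]
finger_gap: 0.0855
gripper_force: 0.0
```

Run:
```python
from h import *
c=cap('wrist');print(observe()['tool_pos'],proj(c,[.546,-.051,.15]))
s=cap('scene');d=cap('side')
print('lamp3',tri((s,344,165),(d,240,243)),'lamp2',tri((s,412,210),(d,255,167)))
cv2.imwrite('pics/w1.png',cv2.resize(c['img0'][140:340,220:420],None,fx=3,fy=3,interpolation=2)[:,:,::-1])
```

```text
[ 0.54571588 -0.07023996  0.21009039] [324.72419213 238.66054078]
lamp3 [ 0.32972061 -0.09896703  0.20235156] lamp2 [0.37347208 0.15054238 0.20343755]
```

View pics/w1.png

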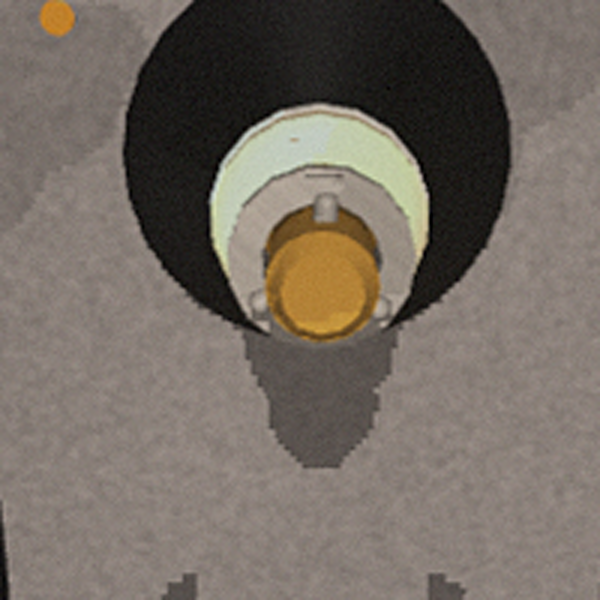

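The spigot top is at crop (323,285), which is about pixel (327.5,234.8). The pins show at crop (326,205), (258,303) and (383,303), so one points almost along +y.

Run:
```python
from h import *
c=cap('wrist')
f=lambda u,v:(220+u/3-.4,140+v/3-.4)
p=onz(c,*f(323,285.5),.1485);print(p)
for q in((326,207),(258,306),(384,306)):
    w=onz(c,*f(*q),.1365)-p;print(w,np.degrees(np.arctan2(w[1],w[0])),np.hypot(w[0],w[1]))
```

```text
[ 0.55163797 -0.0494389   0.1485    ]
[ 0.0007421   0.01259656 -0.012     ] 86.62841835680193 0.012618403128969127
[-0.01301249 -0.00805346 -0.012     ] -148.24653981360737 0.015303046510691858
[ 0.01273314 -0.00805617 -0.012     ] -32.32125287345352 0.015067667184852331
```

Run:
```python
from h import *
s=cap('scene');d=cap('side')
for u,v in((250,165),(193,187),(168,205),(90,205)):print(onz(s,u,v,0))
for z in (.1,.2,.3):print(z,onz(d,243,421,z),onz(d,410,412,z),onz(s,250,96,z))
o=observe();print(o['tool_pos'],o['joints'])
```

```text
[ 0.2882758  -0.59237545  0.        ]
[ 0.51291571 -0.58597217  0.        ]
[ 0.62420859 -0.53894837  0.        ]
[ 0.80063942 -0.69440027  0.        ]
0.1 [ 0.3128676  -0.47307799  0.1       ] [ 0.65403105 -0.49620085  0.1       ] [ 0.04388707 -0.92696474  0.1       ]
0.2 [ 0.32361214 -0.50319353  0.2       ] [ 0.63031638 -0.52398086  0.2       ] [ 0.20709178 -0.68234238  0.2       ]
0.3 [ 0.33435668 -0.53330907  0.3       ] [ 0.6066017  -0.55176088  0.3       ] [ 0.37029648 -0.43772002  0.3       ]
[ 0.54749136 -0.06955671  0.21141169] [-2.53620997e-01  9.57426630e-02  1.82305782e+00  1.47643460e-04
  1.22052733e+00 -2.54810713e-01]
```

apply_moves(
  rows=[
    [0,0,0,-3,-40,0,1],
    [0,0,0,-6,-80,0,1],
    [0,0,0,-9,-120,0,1],
    [0,0,0,-12,-160,0,1],
    [0,0,0,-16,-200,0,1],
  ],
)

```text
t: 1.38
tool_pos: [0.5309, -0.2715, 0.2111]
ee_rot: [0.707, 0.708, 0.0, 0.001]
force: [0.9, -0.0, 0.6]
finger_gap: 0.0854
gripper_force: 0.0
```

apply_moves(
  rows=[
    [0,0,0,-2,-38,-10,1],
    [0,0,0,-5,-75,-20,1],
    [0,0,0,-5,-75,-20,1],
    [0,0,0,-5,-75,-20,1],
    [0,0,0,-5,-75,-20,1],
  ],
)

```text
t: 1.8
tool_pos: [0.5256, -0.3446, 0.1902]
ee_rot: [0.707, 0.707, 0.0, -0.0]
force: [-0.5, -0.3, 0.3]
finger_gap: 0.0856
gripper_force: 0.0
```

Run:
```python
from h import *
c=cap('wrist');o=observe();print(o['tool_pos'],o['ee_rot'],o['joints'])
cv2.imwrite('pics/w2.png',cv2.resize(c['img0'][140:340,220:420],None,fx=3,fy=3,interpolation=2)[:,:,::-1])
```

```text
[ 0.52574779 -0.3439731   0.19059081] [7.06703909e-01 7.07509365e-01 2.87323577e-04 1.42485461e-05] [-6.91270984e-01  2.75965550e-01  1.65420072e+00  6.08351723e-04
  1.21134439e+00 -6.92624042e-01]
```

View pics/w2.png

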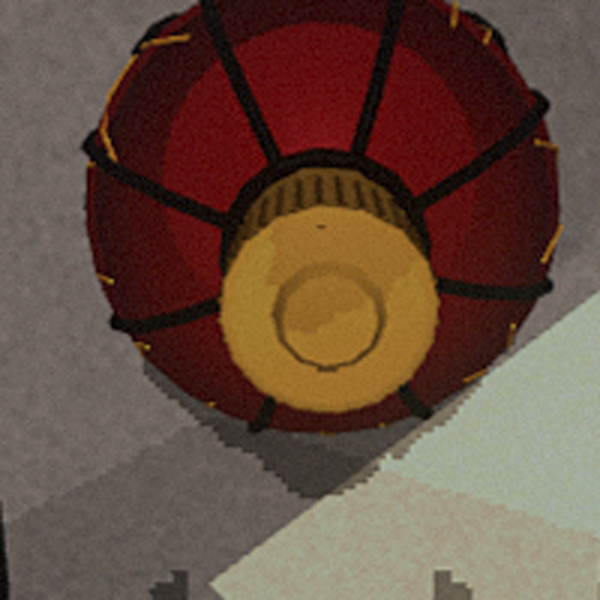

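The collar top is a circle centred at crop (330,310) with a radius of about 109, which is pixel (329.6,242.9).

Run:
```python
from h import *
c=cap('wrist','wf.png')
f=lambda u,v:(220+u/3-.4,140+v/3-.4)
print(onz(c,*f(330,310),.130), np.array(c['T_tool_cam']).round(4).tolist())
o=observe();p=o['tool_pos']
for dx in(-.0428,0,.0428):
  for dz in (.004,.017): print(dx,dz,proj(c,p+[dx,0,-dz]))
b=c['img0'][300:480,100:540];cv2.imwrite('pics/w3.png',cv2.resize(np.clip(b*2.0,0,255).astype('uint8'),None,fx=1.8,fy=1.8)[:,:,::-1])
```

```text
[ 0.53101714 -0.32766675  0.13      ] [[0.0, 0.9519, 0.3064, 0.0782], [1.0, -0.0005, 0.0014, 0.0007], [0.0015, 0.3064, -0.9519, -0.1259], [0.0, 0.0, 0.0, 1.0]]
-0.0428 0.004 [220.04311459 320.25183588]
-0.0428 0.017 [227.87692967 305.45220835]
0 0.004 [320.12419581 320.47433223]
0 0.017 [320.22797151 305.63985471]
0.0428 0.004 [420.24714734 320.56699957]
0.0428 0.017 [412.61430184 305.73736137]
```

View pics/w3.png

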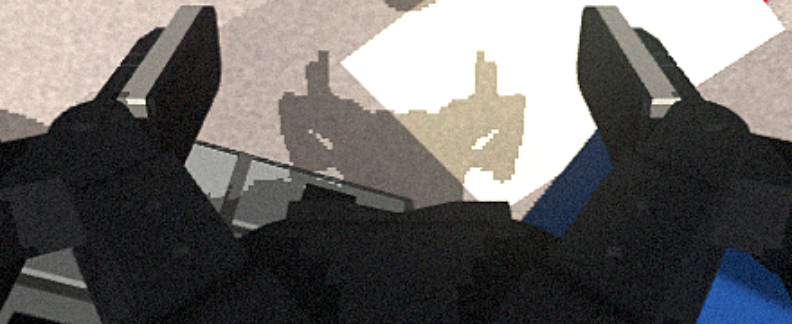

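Run:
```python
from h import *
c=cap('wrist')
f=lambda u,v:(220+u/3-.4,140+v/3-.4)
def nom(p):
    T=np.eye(4);T[:3,:3]=[[0,1,0],[1,0,0],[0,0,-1]];T[:3,3]=p;c['extrinsics']=T@np.array(c['T_tool_cam'])
nom([.525,-.345,.19]);print('collar',onz(c,*f(330,310),.130))
nom([.546,-.07,.21]);print('spig',onz(c,*f(323,285.5),.1495))
```

```text
collar [ 0.5302473  -0.32852438  0.13      ]
spig [ 0.54990446 -0.04882946  0.1495    ]
```

apply_moves(
  rows=[
    [0,0,0,5,17,0,1],
    [0,0,0,5,17,-20,1],
    [0,0,0,5,17,-45,1],
    [0,0,0,5,17,-73,1],
    [0,0,0,5,17,-73,0.75],
  ],
)

```text
t: 2.37
tool_pos: [0.527, -0.3237, 0.1118]
ee_rot: [0.706, 0.708, -0.001, -0.005]
force: [-1.9, 1.4, -1.1]
finger_gap: 0.0753
gripper_force: 0.0
```

Run:
```python
from h import *
c=cap('wrist','w4.png');o=observe();print(o['tool_pos'],o['force'],o['finger_gap'])
b=c['img0'][130:480,120:520];cv2.imwrite('pics/w4.png',cv2.resize(np.clip(b*1.6,0,255).astype('uint8'),None,fx=1.7,fy=1.7)[:,:,::-1])
```

```text
[ 0.52802929 -0.32474576  0.11416051] [ 0.24358438 -0.15566695 -0.70897778] 0.06842075081930722
```

View pics/w4.png

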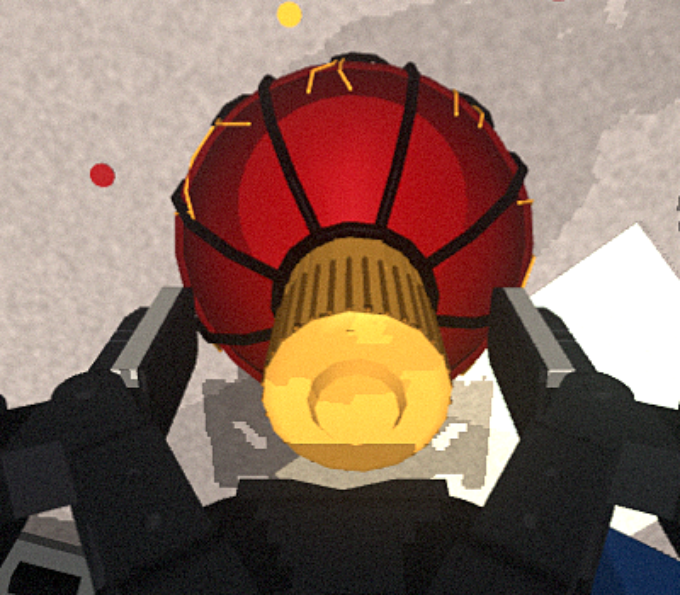

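The collar's top circle is at crop x 263–451, centred near (357,391). The jaws' middle is at about x 342, so the collar sits about 3 mm towards +x from the jaw centre. I'll let the arm settle, then measure again.

apply_moves(
  rows=[
    [0,0,0,0,0,0,0.75],
    [0,0,0,0,0,0,0.75],
  ],
)

```text
t: 2.58
tool_pos: [0.5315, -0.3285, 0.1197]
ee_rot: [0.707, 0.707, 0.0, 0.002]
force: [0.7, -0.5, 0.2]
finger_gap: 0.0641
gripper_force: 0.0
```

Run:
```python
from h import *
P=[]
for i in range(4):
    c=cap('wrist');o=observe();P.append(o['tool_pos'])
    T=np.eye(4);T[:3,:3]=[[0,1,0],[1,0,0],[0,0,-1]];T[:3,3]=[.530,-.328,.117];c['extrinsics']=T@np.array(c['T_tool_cam'])
h=cv2.cvtColor(c['img0'],cv2.COLOR_RGB2HSV)
m=(h[...,0]>14)&(h[...,0]<30)&(h[...,1]>120)&(h[...,2]>110)
print(np.mean(P,0),np.std(P,0),o['finger_gap'],o['ee_rot'])
m[:300]=0
for r in range(325,410,10):
    x=np.where(m[r,200:440])[0]; print(r,x.min()+200 if len(x) else 0,x.max()+200 if len(x) else 0)
print('est',onz(c,120+357/1.7,130+391/1.7,.13))
```

```text
[ 0.53139749 -0.32883568  0.11975619] [2.36952907e-04 5.91507771e-05 2.93209695e-04] 0.06390995679437529 [7.07126178e-01 7.07085415e-01 2.03108122e-04 1.65600336e-03]
325 267 369
335 267 371
345 267 369
355 271 366
365 278 359
375 292 345
385 0 0
395 0 0
405 0 0
est [ 0.53397845 -0.33511241  0.13      ]
```

Run:
```python
from h import *
c=cap('wrist')
h=cv2.cvtColor(c['img0'],cv2.COLOR_RGB2HSV)
g=((h[...,0]>14)&(h[...,0]<30)&(h[...,1]>120)&(h[...,2]>110)).astype('uint8');g[:250]=0
y,x=np.where(g);print(y.min(),y.max())
for z in(.1165,.12):
    T=np.eye(4);T[:3,:3]=[[0,1,0],[1,0,0],[0,0,-1]];T[:3,3]=[0,0,z];c['extrinsics']=T@np.array(c['T_tool_cam'])
    a=np.linspace(0,2*np.pi,72)
    # fit offset: lower half-outline of circle radius 21 at z=.13
    from scipy.optimize import least_squares
    rows=range(335,376,5);obs=[(r,np.where(g[r,200:440])[0]+200) for r in rows];pts=[(xx.min(),r) for r,xx in obs]+[(xx.max(),r) for r,xx in obs]
    W=np.array([onz(c,u,v,.13)[:2] for u,v in pts])
    s=least_squares(lambda q:np.hypot(*(W-q[:2]).T)-q[2],[0,0,.021]).x;print(z,s)
```

```text
254 382
0.1165 [-0.00028246  0.00262308  0.01978241]
0.12 [-0.00031266  0.00026953  0.02039866]
```

apply_moves(
  rows=[
    [0,0,0,0,0,-1,0.6],
    [0,0,0,0,0,-1,0.45],
    [0,0,0,0,0,-1,0.3],
    [0,0,0,0,0,-1,0.2],
    [0,0,0,0,0,-1,0.2],
  ],
  grip_force=45,
)

```text
t: 3.25
tool_pos: [0.5303, -0.3282, 0.1168]
ee_rot: [0.707, 0.707, 0.0, 0.0]
force: [-0.2, -0.2, 2.4]
finger_gap: 0.0409
gripper_force: 45.7
```

apply_moves(
  rows=[
    [0,0,0,0,0,0,0.2],
    [0,0,0,0,0,0,0.2],
    [0,0,0,0,0,0,0.2],
  ],
)

```text
t: 3.5
tool_pos: [0.5303, -0.3282, 0.1168]
ee_rot: [0.707, 0.707, 0.0, 0.0]
force: [0.7, 0.3, 4.8]
finger_gap: 0.0407
gripper_force: 45.9
```

apply_moves(
  rows=[
    [0,0,0,0,0,10,0.2],
    [0,0,0,0,0,30,0.2],
    [0,0,0,0,0,60,0.2],
    [0,0,0,0,0,90,0.2],
    [0,0,0,0,0,120,0.2],
  ],
)

```text
t: 3.92
tool_pos: [0.5286, -0.3269, 0.2354]
ee_rot: [0.707, 0.707, -0.0, -0.002]
force: [-0.2, 0.1, -2.5]
finger_gap: 0.0406
gripper_force: 46.1
```

apply_moves(
  rows=[
    [0,0,0,0,0,25,0.2],
    [0,0,0,0,0,50,0.2],
    [0,0,0,0,0,70,0.2],
    [0,0,0,0,0,70,0.2],
    [0,0,0,0,0,70,0.2],
  ],
)

```text
t: 4.33
tool_pos: [0.53, -0.328, 0.3066]
ee_rot: [0.707, 0.707, 0.0, 0.0]
force: [-1.0, 0.0, -4.1]
finger_gap: 0.0409
gripper_force: 46.4
```

apply_moves(
  rows=[
    [0,0,0,1,20,0,0.2],
    [0,0,0,3,48,0,0.2],
    [0,0,0,6,80,0,0.2],
    [0,0,0,8,110,0,0.2],
    [0,0,0,10,140,0,0.2],
  ],
)

```text
t: 4.75
tool_pos: [0.5381, -0.1859, 0.3021]
ee_rot: [0.707, 0.707, -0.001, -0.003]
force: [1.0, 0.1, -2.9]
finger_gap: 0.0406
gripper_force: 46.2
```

apply_moves(
  rows=[
    [0,0,0,3,30,0,0.2],
    [0,0,0,5,60,0,0.2],
    [0,0,0,8,90,0,0.2],
    [0,0,0,10,115,0,0.2],
    [0,0,0,10,130,0,0.2],
  ],
)

```text
t: 5.17
tool_pos: [0.5481, -0.0547, 0.3023]
ee_rot: [0.706, 0.708, -0.001, -0.003]
force: [0.3, 0.1, -2.9]
finger_gap: 0.041
gripper_force: 46.2
```

apply_moves(
  rows=[
    [0,0,0,0,8,0,0.2],
    [0,0,0,0,10,0,0.2],
    [0,0,0,0,10,0,0.2],
    [0,0,0,0,10,0,0.2],
    [0,0,0,0,10,0,0.2],
  ],
)

```text
t: 5.58
tool_pos: [0.5498, -0.0491, 0.3058]
ee_rot: [0.708, 0.707, -0.0, -0.0]
force: [0.3, 0.3, -2.9]
finger_gap: 0.041
gripper_force: 46.2
```

Run:
```python
from h import *
P=[]
for i in range(3):
    cap('wrist');o=observe();P.append(o['tool_pos'])
print(np.mean(P,0),o['ee_rot'],o['force'],o['joints'])
s=cap('scene');d=cap('side')
a=s['img0'][60:300,180:400];b=d['img0'][100:340,230:450]
cv2.imwrite('pics/c.png',cv2.resize(np.hstack([a,b]),None,fx=1.8,fy=2.0,interpolation=2)[:,:,::-1])
cv2.imwrite('pics/c.png',cv2.resize(np.hstack([a,b]),None,fx=1.8,fy=1.8,interpolation=2)[:,:,::-1])
```

```text
[ 0.549996   -0.04901812  0.30617901] [ 7.07616883e-01  7.06596305e-01 -5.79504478e-05  6.77126104e-05] [-0.17496517  0.22874999 -3.78105882] [-2.15712965e-01  1.87250147e-02  1.72236662e+00 -1.73184457e-04
  1.40044962e+00 -2.14240296e-01]
```

View pics/c.png

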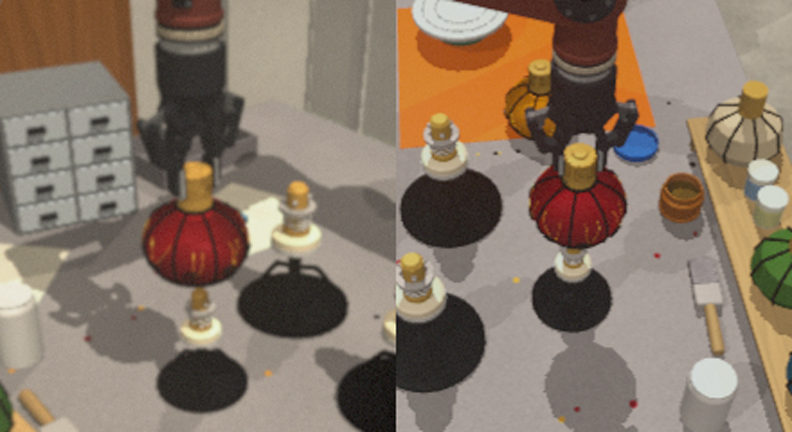

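The red shade hangs upright from the collar above the lamp. The collar top is at about scene (290.6,154.4) and side (332.2,185).

Run:
```python
from h import *
s=cap('scene');d=cap('side')
a=tri((s,290.6,154.4),(d,332.2,185));b=tri((s,291,222),(d,328.8,232.6));print(a,b)
# lsq with known z
from scipy.optimize import least_squares
for z,u,v in((.319,(290.6,154.4),(332.2,185)),(.15,(291,222),(328.8,232.6))):
    print(least_squares(lambda q:np.r_[proj(s,[*q,z])-u,proj(d,[*q,z])-v],[.55,-.05]).x, onz(s,*u,z),onz(d,*v,z))
```

```text
[ 0.54734571 -0.04536865  0.31764287] [ 0.54541448 -0.05028439  0.14826374]
[ 0.54720152 -0.0453077 ] [ 0.54478327 -0.04322513  0.319     ] [ 0.54986926 -0.04931558  0.319     ]
[ 0.5455319  -0.05015526] [ 0.54540804 -0.04795859  0.15      ] [ 0.54641424 -0.05259271  0.15      ]
```

Run:
```python
from h import *
from scipy.optimize import least_squares
s=cap('scene');d=cap('side')
s0=cv2.imread('pics/scene0.png')[:,:,::-1].copy();d0=cv2.imread('pics/side0.png')[:,:,::-1].copy()
def blob(im,u,v,hw,hh):
    u,v=int(u),int(v);h=cv2.cvtColor(im[v-hh:v+hh+1,u-hw:u+hw+1],cv2.COLOR_RGB2HSV).astype(int)
    m=(h[...,0]>10)&(h[...,0]<32)&(h[...,1]>110)&(h[...,2]>60)
    out=[]
    for r in range(m.shape[0]):
        x=np.where(m[r])[0]
        if len(x)>3: out.append((v-hh+r,u-hw+x.min(),u-hw+x.max()))
    return out
print('col scene',blob(s['img0'],290,164,14,16));print('col side',blob(d['img0'],332,191,14,14))
print('sp scene',blob(s0,291,226,9,10));print('sp side',blob(d0,329,237,9,10))
for p in([.5455,-.0502,.15],[.5455,-.0502,.138],[.55,-.05,.319],[.55,-.05,.29]):print(p,proj(s,p),proj(d,p))
```

```text
col scene [(150, np.int64(283), np.int64(295)), (151, np.int64(282), np.int64(296)), (152, np.int64(282), np.int64(297)), (153, np.int64(282), np.int64(298)), (154, np.int64(283), np.int64(298)), (155, np.int64(283), np.int64(298)), (156, np.int64(283), np.int64(298)), (157, np.int64(283), np.int64(297)), (158, np.int64(283), np.int64(297)), (159, np.int64(284), np.int64(297)), (160, np.int64(284), np.int64(297)), (161, np.int64(284), np.int64(297)), (162, np.int64(284), np.int64(297)), (163, np.int64(284), np.int64(297)), (164, np.int64(284), np.int64(297)), (165, np.int64(284), np.int64(297)), (166, np.int64(284), np.int64(297)), (167, np.int64(284), np.int64(297)), (168, np.int64(284), np.int64(297)), (169, np.int64(284), np.int64(297)), (170, np.int64(283), np.int64(298)), (171, np.int64(282), np.int64(298)), (172, np.int64(278), np.int64(298)), (173, np.int64(278), np.int64(298)), (174, np.int64(278), np.int64(297)), (175, np.int64(279), np.int64(297)), (176, np.int64(279), np.int64(296)), (177, np.int64(281), np.int64(294)), (178, np.int64(283), np.int64(291))]
col side [(180, 
[... 1439 characters left out ...]
 np.int64(331)), (232, np.int64(325), np.int64(331)), (233, np.int64(325), np.int64(332)), (234, np.int64(325), np.int64(332)), (235, np.int64(325), np.int64(331)), (236, np.int64(325), np.int64(331)), (237, np.int64(326), np.int64(331)), (238, np.int64(326), np.int64(331)), (239, np.int64(325), np.int64(331)), (240, np.int64(326), np.int64(331)), (247, np.int64(324), np.int64(332))]
[0.5455, -0.0502, 0.15] [290.34319111 221.60277163] [328.30783289 231.88785818]
[0.5455, -0.0502, 0.138] [290.48257226 225.98537996] [328.18176508 234.7913027 ]
[0.55, -0.05, 0.319] [286.5529067  154.04285152] [332.30191856 185.21660365]
[0.55, -0.05, 0.29] [286.9759127  166.70139696] [331.87956115 194.00231748]
```

```bash
cat > t.py <<'E'
from h import *
def red(im,u,v,w=45):
    u,v=int(u),int(v);b=im[v-w:v+w,u-w:u+w];h=cv2.cvtColor(np.ascontiguousarray(b),cv2.COLOR_RGB2HSV)
    m=(((h[...,0]>170)|(h[...,0]<6))&(h[...,1]>130)&(h[...,2]>30)).astype('uint8')
    n,l,s,_=cv2.connectedComponentsWithStats(cv2.morphologyEx(m,cv2.MORPH_CLOSE,np.ones((7,7))));k=1+np.argmax(s[1:,4]);m=l==k
    c,_=cv2.findContours(m.astype('uint8'),cv2.RETR_EXTERNAL,cv2.CHAIN_APPROX_NONE);p=cv2.convexHull(c[0])
    (x,y),(a,bb),t=cv2.fitEllipse(p);L=s[k];return u-w+x,v-w+y,a,bb,t,'box',u-w+L[0],u-w+L[0]+L[2]-1,v-w+L[1],v-w+L[1]+L[3]-1
E
python3 - <<'E'
from t import *
s=cap('scene');d=cap('side')
s0=cv2.imread('pics/scene0.png')[:,:,::-1].copy();d0=cv2.imread('pics/side0.png')[:,:,::-1].copy()
f=lambda r:[x if isinstance(x,str) else round(float(x),1) for x in r]
print('s0',f(red(s0,233,212)));print('d0',f(red(d0,337,355)))
print('s',f(red(s['img0'],288,193)));print('d',f(red(d['img0'],331,212)))
for y in(-.0502,):
  for z in(.306,.245,.235,.225):
    print(z,proj(s,[.55,y,z]),proj(d,[.55,y,z]),proj(s,[.53,-.327,z-.189]),proj(d,[.53,-.327,z-.189]))
c=np.hstack([cv2.resize(s0[165:240,195:270],(390,390),interpolation=2),cv2.resize(s['img0'][145:220,252:327],(390,390),interpolation=2)]);cv2.imwrite('pics/cmp.png',c[:,:,::-1])
E
```

```text
s0 [231.8, 213.4, 33.3, 42.6, 99.3, 'box', 212.0, 253.0, 199.0, 230.0]
d0 [336.6, 355.0, 53.0, 55.3, 150.2, 'box', 310.0, 363.0, 326.0, 382.0]
s [288.5, 193.3, 47.6, 56.7, 90.4, 'box', 261.0, 316.0, 173.0, 216.0]
d [330.5, 212.4, 47.5, 52.6, 92.9, 'box', 305.0, 356.0, 192.0, 236.0]
0.306 [286.6836393  159.73666711] [332.12310319 189.26623722] [229.93519537 186.7669569 ] [338.28131876 339.49455085]
0.245 [287.54972974 185.50608104] [331.27020712 206.98503441] [232.12698321 206.15612742] [337.13530182 350.85978656]
0.235 [287.68671704 189.56516741] [331.13729331 209.74469747] [232.4761557  209.23681594] [336.9570017  352.62731718]
0.225 [287.82234656 193.57955479] [331.00621724 212.46578121] [232.8225544  212.29082409] [336.78124298 354.36946962]
```

View pics/cmp.png

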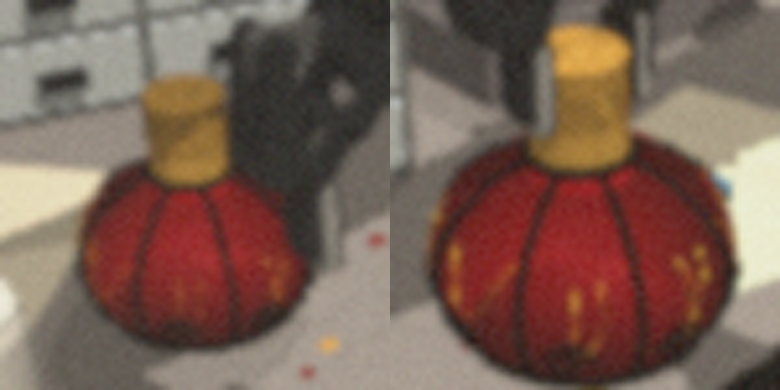

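In this view a finger covers the left side of the collar, so my collar column was biased. The skirt and dome share one axis, so the shade hangs upright. I'll shift slightly and lower it.

apply_moves(
  rows=[
    [0,0,0,-1.5,-1.5,-20,0.2],
    [0,0,0,-1.5,-1.5,-45,0.2],
    [0,0,0,-1.5,-1.5,-70,0.2],
    [0,0,0,-1.5,-1.5,-90,0.2],
    [0,0,0,-1.5,-1.5,-102,0.2],
  ],
)

```text
t: 6.55
tool_pos: [0.5468, -0.0491, 0.2013]
ee_rot: [0.707, 0.707, -0.001, -0.002]
force: [0.2, 0.4, -4.3]
finger_gap: 0.0409
gripper_force: 46.2
```

apply_moves(
  rows=[
    [0,0,0,0,0,0,0.2],
    [0,0,0,0,0,-2,0.2],
    [0,0,0,0,0,-4,0.2],
    [0,0,0,0,0,-6,0.2],
    [0,0,0,0,0,-8,0.2],
  ],
)

```text
t: 6.97
tool_pos: [0.5497, -0.0497, 0.1979]
ee_rot: [0.707, 0.707, 0.001, 0.001]
force: [0.5, 0.2, -2.9]
finger_gap: 0.0413
gripper_force: 46.2
```

apply_moves(
  rows=[
    [0,0,0,0,0,-1,0.2],
    [0,0,0,0,0,-2,0.2],
    [0,0,0,0,0,-3,0.2],
    [0,0,0,0,0,-4,0.2],
    [0,0,0,0,0,-4,0.2],
  ],
)

```text
t: 7.38
tool_pos: [0.5484, -0.0494, 0.1921]
ee_rot: [0.707, 0.707, -0.0, -0.0]
force: [0.1, 1.0, -2.7]
finger_gap: 0.0407
gripper_force: 46.2
```

apply_moves(
  rows=[
    [0,0,0,0,0,-1,0.2],
    [0,0,0,0,0,-2,0.2],
    [0,0,0,0,0,-2,0.2],
  ],
)

```text
t: 7.63
tool_pos: [0.5483, -0.0495, 0.19]
ee_rot: [0.707, 0.707, -0.0, -0.0]
force: [0.4, -0.1, -3.4]
finger_gap: 0.041
gripper_force: 46.2
```

apply_moves(
  rows=[
    [0,0,0,0,0,-1,0.2],
    [0,0,0,0,0,-2,0.2],
    [0,0,0,0,0,-2,0.2],
  ],
)

```text
t: 7.88
tool_pos: [0.5483, -0.0494, 0.1883]
ee_rot: [0.707, 0.707, -0.0, -0.0]
force: [-0.9, -0.3, -3.0]
finger_gap: 0.0409
gripper_force: 46.5
```

apply_moves(
  rows=[
    [0,0,0,0,0,-1,0.2],
    [0,0,0,0,0,-2,0.2],
    [0,0,0,0,0,-3,0.2],
    [0,0,0,0,0,-4,0.2],
    [0,0,0,0,0,-4,0.2],
  ],
)

```text
t: 8.3
tool_pos: [0.5482, -0.0494, 0.1838]
ee_rot: [0.707, 0.707, -0.0, -0.0]
force: [-0.7, 0.5, -3.5]
finger_gap: 0.0407
gripper_force: 46.5
```

apply_moves(
  rows=[
    [0,0,0,0,0,-1,0.2],
    [0,0,0,0,0,-2,0.2],
    [0,0,0,0,0,-2,0.2],
  ],
)

```text
t: 8.55
tool_pos: [0.5482, -0.0494, 0.182]
ee_rot: [0.707, 0.707, -0.0, -0.0]
force: [-2.1, 0.8, -2.2]
finger_gap: 0.0408
gripper_force: 46.5
```

apply_moves(
  rows=[
    [0,0,0,0,0,-1,0.2],
    [0,0,0,0,0,-2,0.2],
    [0,0,0,0,0,-2,0.2],
  ],
)

```text
t: 8.8
tool_pos: [0.5482, -0.0494, 0.18]
ee_rot: [0.707, 0.707, -0.0, -0.0]
force: [-1.4, 0.8, -2.6]
finger_gap: 0.0411
gripper_force: 46.5
```

apply_moves(
  rows=[
    [0,0,0,-0.5,0.3,-0.5,0.2],
    [0,0,0,-0.5,0.3,-1,0.2],
    [0,0,0,-0.5,0.3,-1,0.2],
  ],
)

```text
t: 9.05
tool_pos: [0.5482, -0.0492, 0.1792]
ee_rot: [0.707, 0.707, 0.0, 0.0]
force: [-1.3, 0.3, -3.4]
finger_gap: 0.0409
gripper_force: 46.5
```

apply_moves(
  rows=[
    [0,0,0,0,0,-0.5,0.2],
    [0,0,0,0,0,-1,0.2],
    [0,0,0,0,0,-1,0.2],
  ],
)

```text
t: 9.3
tool_pos: [0.5482, -0.0492, 0.1782]
ee_rot: [0.707, 0.707, 0.0, 0.0]
force: [-1.1, 0.1, -4.0]
finger_gap: 0.0407
gripper_force: 46.5
```

apply_moves(
  rows=[
    [0,0,0,-0.3,0,-0.5,0.2],
    [0,0,0,-0.3,0,-1,0.2],
    [0,0,0,-0.3,0,-1,0.2],
  ],
)

```text
t: 9.55
tool_pos: [0.548, -0.0492, 0.1773]
ee_rot: [0.707, 0.707, 0.0, 0.0]
force: [-1.7, -0.0, -3.2]
finger_gap: 0.0408
gripper_force: 46.5
```

apply_moves(
  rows=[
    [0,0,0,0,0,-0.5,0.2],
    [0,0,0,0,0,-1,0.2],
    [0,0,0,0,0,-1,0.2],
  ],
)

```text
t: 9.8
tool_pos: [0.5478, -0.0491, 0.1762]
ee_rot: [0.707, 0.707, 0.0, 0.0]
force: [0.4, -0.1, -3.2]
finger_gap: 0.041
gripper_force: 46.5
```

apply_moves(
  rows=[
    [0,0,0,0,0,-0.5,0.2],
    [0,0,0,0,0,-1,0.2],
    [0,0,0,0,0,-1,0.2],
  ],
)

```text
t: 10.05
tool_pos: [0.5477, -0.0491, 0.1752]
ee_rot: [0.707, 0.707, -0.0, -0.0]
force: [0.3, 0.8, -2.5]
finger_gap: 0.041
gripper_force: 46.5
```

apply_moves(
  rows=[
    [0,0,0,0,0,-1,0.2],
    [0,0,0,0,0,-2,0.2],
    [0,0,0,0,0,-2,0.2],
  ],
)

```text
t: 10.3
tool_pos: [0.5476, -0.0491, 0.173]
ee_rot: [0.707, 0.707, -0.0, -0.0]
force: [-0.4, 0.3, -3.8]
finger_gap: 0.0407
gripper_force: 46.5
```

apply_moves(
  rows=[
    [0,0,0,0,0,-0.5,0.2],
    [0,0,0,0,0,-1,0.2],
    [0,0,0,0,0,-1,0.2],
  ],
)

```text
t: 10.55
tool_pos: [0.5476, -0.0492, 0.1722]
ee_rot: [0.707, 0.707, -0.0, -0.0]
force: [-0.3, -0.4, -2.5]
finger_gap: 0.041
gripper_force: 46.5
```

apply_moves(
  rows=[
    [0,0,0,0,0,-0.5,0.2],
    [0,0,0,0,0,-1,0.2],
    [0,0,0,0,0,-1,0.2],
  ],
)

```text
t: 10.8
tool_pos: [0.5476, -0.0492, 0.1712]
ee_rot: [0.707, 0.707, -0.0, -0.0]
force: [-0.4, -1.2, -3.1]
finger_gap: 0.0408
gripper_force: 46.5
```

Run:
```python
from t import *
s=cap('scene');d=cap('side');o=observe()
print(o['tool_pos'],o['force'])
s0=proj(s,[.549,-.047,.229]);d0=proj(d,[.549,-.047,.229])
a=[];
p=[.547,-.047,.229-.306+o['tool_pos'][2]]
print('pred',proj(s,p)-s0+[288.5,193.3],proj(d,p)-d0+[330.5,212.4])
for q,w in((s,proj(s,p)),(d,proj(d,p))): print([x if isinstance(x,str) else round(float(x),1) for x in red(q['img0'],*w)])
p[2]+=.01;print('if 10 higher',proj(s,p)-s0+[288.5,193.3],proj(d,p)-d0+[330.5,212.4])
```

```text
[ 0.5476834  -0.04916943  0.17125445] [ 0.08960105  0.61718304 -4.12936739]
pred [290.78892985 243.270403  ] [328.18433718 245.95719538]
[291.1, 243.0, 45.3, 53.5, 85.4, 'box', 265.0, 318.0, 222.0, 265.0]
[328.0, 246.4, 43.7, 48.6, 92.7, 'box', 304.0, 352.0, 228.0, 268.0]
if 10 higher [290.67927589 239.78228152] [328.28588797 243.67230416]
```

apply_moves(
  rows=[
    [0,0,0,0,0,-0.5,0.2],
    [0,0,0,0,0,-1,0.2],
    [0,0,0,0,0,-1,0.2],
  ],
)

```text
t: 11.15
tool_pos: [0.5479, -0.0492, 0.1708]
ee_rot: [0.707, 0.707, 0.0, 0.0]
force: [-1.4, -0.2, -0.7]
finger_gap: 0.0404
gripper_force: 46.7
```

apply_moves(
  rows=[
    [0,0,0,0,0,-0.5,0.2],
    [0,0,0,0,0,-1,0.2],
    [0,0,0,0,0,-1,0.2],
  ],
)

```text
t: 11.4
tool_pos: [0.5479, -0.0492, 0.1698]
ee_rot: [0.707, 0.707, 0.0, 0.0]
force: [-2.5, -0.1, 2.6]
finger_gap: 0.0408
gripper_force: 46.8
```

apply_moves(
  rows=[
    [0,0,0,-0.3,0,-1,0.2],
    [0,0,0,-0.3,0,-2,0.2],
    [0,0,0,-0.3,0,-2,0.2],
  ],
)

```text
t: 11.65
tool_pos: [0.5478, -0.0492, 0.1677]
ee_rot: [0.707, 0.707, 0.0, 0.0]
force: [-1.4, -0.4, 3.9]
finger_gap: 0.0409
gripper_force: 46.9
```

apply_moves(
  rows=[
    [0,0,0,-0.3,0,-1,0.2],
    [0,0,0,-0.3,0,-2,0.2],
    [0,0,0,-0.3,0,-2,0.2],
  ],
)

```text
t: 11.9
tool_pos: [0.5478, -0.0493, 0.1657]
ee_rot: [0.707, 0.707, 0.001, 0.001]
force: [-1.3, 1.3, 4.5]
finger_gap: 0.0408
gripper_force: 47.1
```

apply_moves(
  rows=[
    [0,0,0,-0.3,0,-1,0.2],
    [0,0,0,-0.3,0,-2,0.2],
    [0,0,0,-0.3,0,-2,0.2],
  ],
  grip_force=60,
)

```text
t: 12.15
tool_pos: [0.5477, -0.0493, 0.1641]
ee_rot: [0.707, 0.707, 0.001, 0.001]
force: [-0.6, 0.2, 5.5]
finger_gap: 0.0407
gripper_force: 60.2
```

apply_moves(
  rows=[
    [0,0,0,0,0,-0.5,0.2],
    [0,0,0,0,0,-1,0.2],
    [0,0,0,0,0,-1,0.2],
  ],
)

```text
t: 12.4
tool_pos: [0.5478, -0.0493, 0.1633]
ee_rot: [0.707, 0.707, 0.001, 0.001]
force: [-1.0, 0.8, 6.5]
finger_gap: 0.0405
gripper_force: 60.3
```

apply_moves(
  rows=[
    [0,0,0,0,0,-0.3,0.2],
    [0,0,0,0,0,-0.5,0.2],
    [0,0,0,0,0,-0.5,0.2],
  ],
)

```text
t: 12.65
tool_pos: [0.5478, -0.0493, 0.1629]
ee_rot: [0.707, 0.707, 0.001, 0.001]
force: [-0.5, 0.5, 6.2]
finger_gap: 0.0404
gripper_force: 60.4
```

apply_moves(
  rows=[
    [0,0,0,0,0,-0.5,0.2],
    [0,0,0,0,0,-1,0.2],
    [0,0,0,0,0,-1,0.2],
  ],
)

```text
t: 12.9
tool_pos: [0.5478, -0.0493, 0.1628]
ee_rot: [0.707, 0.707, 0.001, 0.001]
force: [-2.2, 1.0, 10.3]
finger_gap: 0.0405
gripper_force: 61.0
```

apply_moves(
  rows=[
    [0,0,0,0,0,-0.3,0.2],
    [0,0,0,0,0,-0.5,0.2],
    [0,0,0,0,0,-0.5,0.2],
  ],
)

```text
t: 13.15
tool_pos: [0.5478, -0.0493, 0.1628]
ee_rot: [0.707, 0.707, 0.001, 0.001]
force: [-4.5, 1.8, 12.4]
finger_gap: 0.0411
gripper_force: 61.0
```

apply_moves(
  rows=[
    [0,0,0,0,0,0,0.2],
    [0,0,0,0,0,0,0.2],
    [0,0,0,0,0,0,0.2],
    [0,0,0,0,0,0,0.2],
    [0,0,0,0,0,0,0.2],
  ],
)

```text
t: 13.57
tool_pos: [0.5478, -0.0493, 0.1628]
ee_rot: [0.707, 0.707, 0.001, 0.001]
force: [-3.1, 0.9, 13.1]
finger_gap: 0.0407
gripper_force: 61.0
```

Run:
```python
from t import *
s=cap('scene');d=cap('side');o=observe();print(o['tool_pos'],o['force'])
for q in(s,d): print([x if isinstance(x,str) else round(float(x),1) for x in red(q['img0'],*proj(q,[.5478,-.047,.086]))])
p=[.547,-.047,.0858];print(proj(s,p)-proj(s,[.549,-.047,.229])+[288.5,193.3],proj(d,p)-proj(d,[.549,-.047,.229])+[330.5,212.4])
```

```text
[ 0.54783224 -0.04928002  0.16279178] [-3.16329736  1.48661767 13.06966977]
[291.0, 246.1, 44.3, 53.1, 85.8, 'box', 266.0, 317.0, 226.0, 268.0]
[328.2, 248.3, 43.9, 47.8, 90.9, 'box', 305.0, 352.0, 230.0, 270.0]
[290.88082741 246.19110859] [328.09948263 247.86619717]
```

The shade is against the hard stop at a collar height of 163 mm. The spring gave way for about 8 mm before that, and the cameras agree with this height.

```bash
python3 -c "
from plant import workorder;print(workorder.job_done())"
```

```text
the job is handed in; nothing more can be done
None
```

The red shade is on the smallest lamp, pushed home against its hard stop and still gripped by the collar; the keyways dropped over the pins without any turning, and the job is handed in.

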